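# Change over the trays of a parts dock

## Robot

A 7-joint arm with a two-finger parallel gripper is mounted at the origin on a cart in front of the work surface, level with it; the furniture and walls round the work are solid. World frame = base frame: x ahead of the robot, y to its left, z up, the work surface at z = 0. Lengths are in m, angles in rad, forces in N, time in s.
With the tool pointing down it reaches from about 0.35 to 0.775 m from the base axis. Payload 3.1 kg.
Tool frame: the origin (TCP) lies between the finger pads; the fingertips stand bot.tip_extent ahead of it and the grasp point (between the pads) lies 11 mm behind it (bot.tip_extent is the distance from the TCP to the fingertips, in m); z points along the fingers, y is the line along which they close (so a half turn about z gives the same grasp; the last joint's range is limited). The gripper opens to 85 mm and grips with 20 to 120 N. Pads are 22 mm wide; open, the fingers measure 114 mm over their backs; the gripper's body (76 mm by 85 mm) begins 54 mm behind the grasp point. The pads swing forward as they close: fully open they stand 13 mm farther back than shut.
Start: joints at [1.058, 0.311, 0.014, 1.512, -0.004, 1.319, -0.027], TCP at [0.25, -0.49, 0.239] pointing down, gripper open.
Joint ranges: [-2.7, 2.7], [-0.3, 1.91], [-1.27, 1.3], [0.12, 2.57], [-1.44, 4.58], [0.2, 2.03], [-3.05, 3.05]. Speed limits (rad/s): [2.79, 2.79, 3.14, 3.14, 3.14, 3.14, 3.14].

## Interface

Orientations are given as a rotation vector (axis times angle).
In Python, from plant import bot gives the robot as it stands. Calls block until the motion is done:
- bot.move_pose(position, orientation): joint-space move of the TCP to a pose.
- bot.move_straight(position, ori=None, velocity=0.15, max_force=None): straight line of the TCP; ori=None keeps the orientation; velocity is the mean speed in m/s. With max_force (N) it stops when the force on the tool has changed by that much, and returns True; else False.
- bot.set_joints(angles): joint-space move.
- bot.move_gripper(opening, grip_force=None): finger opening in m; grip_force is the grip in N (None keeps the last); returns when the fingers have stopped.
- bot.wait(seconds).
- bot.solve_ik(position, orientation): joint angles nearest the present ones, or None.
- bot.get_obs(): the state.
- bot.grab_frame(name): name is "scene" or "top"; returns (picture, depth): 384x512x3 uint8, blue, green, red; 384x512 float32, m along the optical axis (not along the pixel's ray), 0 where there is no reading.
- bot.calibration(name): a dict with "camera_matrix" (3x3 intrinsics, pixels), "pose" (4x4, takes a point from camera to world coordinates). Camera axes: x right, y up, looking along -z (the intrinsics and any distortion apply to the point x, -y, -z); pixel columns grow to the right and rows downward; lengths in m; the calibration is good to about 2 mm. A picture is of the moment at which its call begins. calibration takes no time and is no camera call.
A pose or a line that the arm cannot do raises bot.MotionError and nothing moves.
- bot.finish_job(): hands the job in; it is judged then, once.
Trained networks look in the newest picture that a camera, given by its name, has taken for a name from the list of things; names that differ only in an ending like _2 or _b are one class to them, and where a whole thing is asked for, a point or a joint stands for the part that bears it (a point fixed in the world has none). Each returns a list of dicts, best first, with "confidence" (0 to 1); they miss things now and then, are a little off and sometimes report something else, mostly with a low value. They report only what shows in the picture. A call takes as long as a camera call. They do not tell look-alikes from the thing itself.
- bot.spot_in(label, camera): "rect" ([left, top, right, bottom] in pixels, round what is visible of it).
- bot.tip_of(label, camera): "location" ([row, column] in pixels: a listed point, or the origin of a listed thing).
The state is a dict: "clock": time; "joints": joint angles; "joint_vel": joint speeds; "effort": joint torques, N m; "tool_pos": TCP position; "tool_rot": TCP orientation; "wrist_force": force on the tool from outside, world axes, zero at the start; "wrist_torque": the same for the moment, N m; "finger_gap": finger opening in m; "gripper_force": force on a finger pad.
Only numpy, scipy, OpenCV 4.12 (cv2) and the standard library are available. Lean on these libraries where they do the work, as an engineer would, in place of code of your own. Each camera call takes 0.05 s, during which the arm holds its last target. There are 200 camera calls.

## Task

Only one tray of the parts dock may stand out at a time: push the tray with the small black programmer stick fully home with the fingertips, and only then hook a fingertip behind the lip of the tray with the finned heat sink and draw it all the way out to its stop. Leave the third tray shut and the things beside the dock where they are; do not pinch any lip or pick up or push the things in the trays, which just ride along.

Things in the scene. Friction and masses are not known exactly. Their poses are not given: they have to be found in the camera images.
- tray_spool (a joint): Slide of the grey tray that holds the wire spool: 0 m = fully home in the dock, 0.07 m = fully out against its stop. It moves along the tray's own -x, stays where it is left, and needs about 2 N to move. Starts home and stays there.
- lip_spool (a point): Middle of the top edge of the lip of the tray with the wire spool, 45 mm above the desk; moves with the tray. Axes: -x is the way the tray draws out (roughly towards the robot), y across, z up. The lip is 76 mm wide, its rounded top edge 5 mm thick: rear face 3 mm behind this point (+x), outer face of the aluminium front cover 6 mm before it.
- well_spool (a point): Centre of the floor of the walled compartment (58 mm along x by 70 mm) where the wire spool lies; 80 mm behind (+x) and 31 mm below the lip point, moves with the tray, same axes.
- hook_spool: Rear face plate (2 mm thick, 70 mm wide) of the grey upright lip of the tray with the wire spool; origin at its foot, same axes. The lip rises 31 mm above the tray floor (floor 14 mm above the desk). Behind it is an empty finger pocket, 45 mm long (x) and 70 mm wide, then a divider whose top is 26 mm above the desk; the tray's side walls reach 30 mm above the desk.
- front_spool: The aluminium front cover, 80 mm wide, 24 mm high, 4 mm thick, on the outside of that lip of the tray with the wire spool; its top is 34 mm above the desk, 11 mm lower than the lip; origin at its foot.
- tray_sink (a joint): Slide of the grey tray that holds the finned heat sink: 0 m = fully home in the dock, 0.07 m = fully out against its stop. It moves along the tray's own -x, stays where it is left, and needs about 2 N to move. Starts home.
- lip_sink (a point): Middle of the top edge of the lip of the tray with the finned heat sink, 45 mm above the desk; moves with the tray. Axes: -x is the way the tray draws out (roughly towards the robot), y across, z up. The lip is 76 mm wide, its rounded top edge 5 mm thick: rear face 3 mm behind this point (+x), outer face of the aluminium front cover 6 mm before it.
- well_sink (a point): Centre of the floor of the walled compartment (58 mm along x by 70 mm) where the finned heat sink lies; 80 mm behind (+x) and 31 mm below the lip point, moves with the tray, same axes.
- hook_sink: Rear face plate (2 mm thick, 70 mm wide) of the grey upright lip of the tray with the finned heat sink; origin at its foot, same axes. The lip rises 31 mm above the tray floor (floor 14 mm above the desk). Behind it is an empty finger pocket, 45 mm long (x) and 70 mm wide, then a divider whose top is 26 mm above the desk; the tray's side walls reach 30 mm above the desk.
- front_sink: The aluminium front cover, 80 mm wide, 24 mm high, 4 mm thick, on the outside of that lip of the tray with the finned heat sink; its top is 34 mm above the desk, 11 mm lower than the lip; origin at its foot.
- tray_prog (a joint): Slide of the grey tray that holds the small black programmer stick: 0 m = fully home in the dock, 0.07 m = fully out against its stop. It moves along the tray's own -x, stays where it is left, and needs about 2 N to move. Starts partly out (25 to 45 mm).
- lip_prog (a point): Middle of the top edge of the lip of the tray with the small black programmer stick, 45 mm above the desk; moves with the tray. Axes: -x is the way the tray draws out (roughly towards the robot), y across, z up. The lip is 76 mm wide, its rounded top edge 5 mm thick: rear face 3 mm behind this point (+x), outer face of the aluminium front cover 6 mm before it.
- well_prog (a point): Centre of the floor of the walled compartment (58 mm along x by 70 mm) where the small black programmer stick lies; 80 mm behind (+x) and 31 mm below the lip point, moves with the tray, same axes.
- hook_prog: Rear face plate (2 mm thick, 70 mm wide) of the grey upright lip of the tray with the small black programmer stick; origin at its foot, same axes. The lip rises 31 mm above the tray floor (floor 14 mm above the desk). Behind it is an empty finger pocket, 45 mm long (x) and 70 mm wide, then a divider whose top is 26 mm above the desk; the tray's side walls reach 30 mm above the desk.
- front_prog: The aluminium front cover, 80 mm wide, 24 mm high, 4 mm thick, on the outside of that lip of the tray with the small black programmer stick; its top is 34 mm above the desk, 11 mm lower than the lip; origin at its foot.
- dock: Low fixed metal dock, 124 (x) x 292 (y) x 36 mm, which carries the three equal trays side by side, 92 mm apart; origin at the centre of its underside, on the desk; its front faces -x.
- heat_sink: Bright finned aluminium heat sink, 40x40x26 mm, loose in its tray; origin at the centre of its underside.
- solder_spool: Spool of solder wire standing on its flange, 52 mm across, 40 mm high, loose in its tray; origin at the centre of its underside.
- usb_programmer: Small black programmer stick, 20x62x11 mm, loose in its tray; origin at the centre of its underside.
- flux_bottle: Bystander: small bottle with a needle cap, 30 mm across, 104 mm high, standing on the desk beside the dock's right (-y) end; origin under its centre.
- power_brick: Bystander: black supply brick, 48x108x30 mm, on the desk beside the dock's left (+y) end; origin under its centre.
- phone: Bystander: phone lying face down, 150x72x11 mm, on the desk to the right; origin under its centre.
- relay_module: Bystander: red relay board, 40x70x22 mm, on the desk to the left; origin under its centre.
Things that resemble listed ones, but are neither listed nor needed, are in the scene too. Leave any blue or orange look-alike of the solder_spool alone. There is more than one size of the heat_sink; the one meant has the size given above.

How it is judged:
By the outcome, as a careful person would: the job done as asked, in the order asked, and still so for the second after the job is handed in, with the robot touching nothing.
It also fails if it takes over 38 s, if anything falls off the work surface, if the arm or the gripper's body presses on something with over 40 N, if the wrist force passes 120 N, or if a joint passes its speed limit or range.

## Working session

There is one attempt and no reset: what is moved stays moved. The work goes in short steps, each a Python script; the robot and the scene stay as the last script left them, time stands still between calls to the robot, and variables do not carry over. Pictures are saved under pics/ and viewed, at most 10 in all, crops included, and the job is handed in when it is done.

```bash
mkdir -p pics
cat > h.py <<'E'
import numpy as np, cv2
from plant import bot
def w(cam,depth,r,c,z=None):
    C=bot.calibration(cam);K=np.array(C["camera_matrix"]);P=np.array(C["pose"])
    d=np.array([(c-K[0,2])/K[0,0],-(r-K[1,2])/K[1,1],-1.])
    if z is None: s=depth[int(round(r)),int(round(c))]
    else: s=(z-P[2,3])/(P[:3,:3]@d)[2]
    return P[:3,:3]@(d*s)+P[:3,3]
E
python3 - <<'E'
from h import *
print(bot.tip_extent, [k for k in bot.calibration("top")])
for cam in("top","scene"):
    im,d=bot.grab_frame(cam); cv2.imwrite(f"pics/{cam}.png",im); np.save(cam,d)
    for l in["lip_spool","lip_sink","lip_prog","heat_sink","solder_spool","usb_programmer","dock"]:
        for o in bot.tip_of(l,cam)[:3]:
            r,c=o["location"]; print(cam,l,round(o["confidence"],2),int(r),int(c),w(cam,d,r,c,{"l":.045}.get(l[0]) if l[:3]=="lip" else .014 if l!="dock" else 0).round(3))
E
```

```text
0.008 ['camera_matrix', 'pose']
top lip_spool 0.86 194 259 [ 0.552 -0.065  0.045]
top lip_sink 0.85 192 234 [0.555 0.022 0.045]
top lip_sink 0.4 180 282 [ 0.602 -0.145  0.045]
top lip_prog 0.83 202 283 [ 0.524 -0.15   0.045]
top lip_prog 0.69 171 234 [0.631 0.024 0.045]
top heat_sink 0.6 223 336 [ 0.458 -0.343  0.014]
top heat_sink 0.48 175 236 [0.625 0.02  0.014]
top solder_spool 0.69 227 261 [ 0.435 -0.077  0.014]
top solder_spool 0.62 218 304 [ 0.471 -0.229  0.014]
top solder_spool 0.54 175 259 [ 0.626 -0.066  0.014]
top usb_programmer 0.49 180 287 [ 0.608 -0.168  0.014]
top dock 0.83 179 258 [ 0.615 -0.062  0.   ]
scene lip_spool 0.42 196 255 [ 0.559 -0.055  0.045]
scene lip_sink 0.6 188 243 [0.558 0.026 0.045]
scene lip_prog 0.65 207 264 [ 0.535 -0.149  0.045]
scene heat_sink 0.59 251 282 [ 0.456 -0.365  0.014]
scene solder_spool 0.69 219 226 [ 0.419 -0.099  0.014]
scene solder_spool 0.64 198 273 [ 0.635 -0.047  0.014]
scene solder_spool 0.5 236 267 [ 0.466 -0.269  0.014]
scene usb_programmer 0.58 212 284 [ 0.603 -0.163  0.014]
scene dock 0.76 203 271 [ 0.624 -0.051  0.   ]
scene dock 0.4 194 255 [0.618 0.044 0.   ]
```

Run:
```python
import cv2
a=cv2.imread("pics/top.png");cv2.imwrite("pics/topc.png",cv2.resize(a[140:250,190:350],(800,550),interpolation=2))
a=cv2.imread("pics/scene.png");cv2.imwrite("pics/scenec.png",cv2.resize(a[150:270,170:330],(800,600),interpolation=2))
```

```text
(no output)
```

View pics/topc.png

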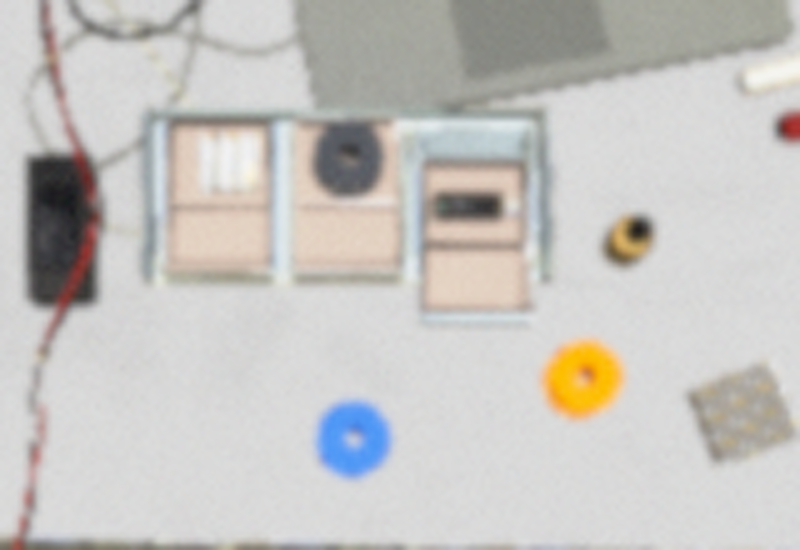

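View pics/scenec.png

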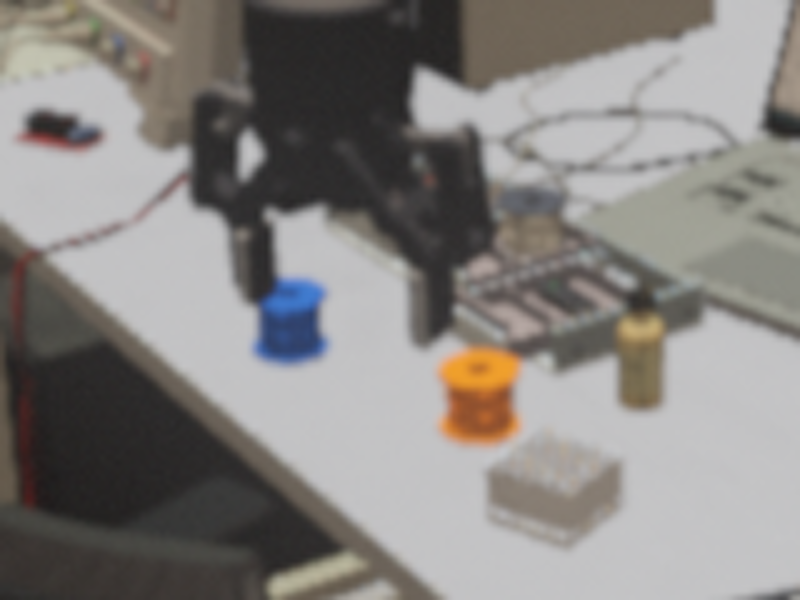

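View pics/top.png

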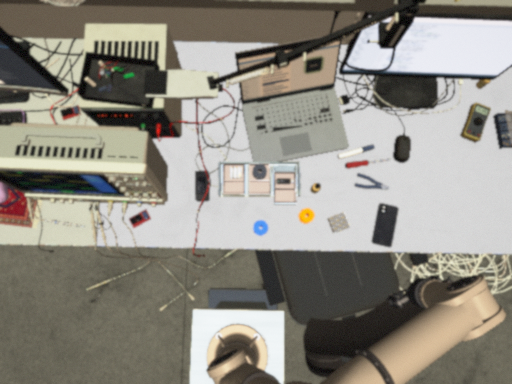

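Top picture: heat-sink tray at left (px col 235, row 173), spool tray in the middle (259, 172), and programmer tray at right (284, 181) with its lip out at row ~203.

Look-alikes: loose finned block on the desk (337, 222), and blue (261, 227) and orange (306, 215) spools. These are not in trays, so I leave them. The close crop confirms the choice: push the right tray, draw out the left one.

Run:
```python
from h import *
from scipy.spatial.transform import Rotation as R
for r,c in[(112,148),(112,545),(280,148),(280,545)]: print(w("top",0,140+r/5,190+c/5,.036).round(3))
print("prog lip",w("top",0,140+316/5,190+476/5,.045).round(3),"sink",w("top",0,140+274/5,190+219/5,.045).round(3))
print("bottle",w("top",0,140+228/5,190+638/5,.1).round(3))
o=bot.get_obs();print(o["tool_rot"],o["tool_pos"],R.from_rotvec(o["tool_rot"]).as_matrix().round(2).tolist(),o["clock"],o["finger_gap"])
for s in(1,-1):
    M=np.array([[s,0,0],[0,-s,0],[0,0,-1.]]);rv=R.from_matrix(M).as_rotvec()
    for p in([.48,-.148,.03],[.55,-.148,.03],[.58,.023,.03],[.5,.023,.03]):
        q=bot.solve_ik(p,rv);print(s,p,None if q is None else np.round(q,2))
```

```text
[0.666 0.08  0.036]
[ 0.672 -0.206  0.036]
[0.544 0.075 0.036]
[ 0.55  -0.206  0.036]
prog lip [ 0.522 -0.157  0.045] sink [0.548 0.025 0.045]
bottle [ 0.577 -0.262  0.1  ]
[3.05483693e+00 7.32886138e-01 4.07415174e-05] [ 0.24954115 -0.4901596   0.23933015] [[0.89, 0.45, 0.0], [0.45, -0.89, -0.0], [0.0, 0.0, -1.0]] 0.8 0.08548896607111223
1 [0.48, -0.148, 0.03] [ 0.42  0.45 -0.2   1.89  0.12  0.81 -1.41]
1 [0.55, -0.148, 0.03] [ 0.37  0.56 -0.19  1.71  0.13  0.89 -1.44]
1 [0.58, 0.023, 0.03] [ 0.16  0.59 -0.32  1.67  0.23  0.91 -1.82]
1 [0.5, 0.023, 0.03] [ 0.23  0.47 -0.4   1.89  0.24  0.82 -1.86]
-1 [0.48, -0.148, 0.03] [ 0.68  0.5  -0.53  1.88  0.33  0.84  1.55]
-1 [0.55, -0.148, 0.03] [ 0.61  0.62 -0.54  1.7   0.38  0.93  1.5 ]
-1 [0.58, 0.023, 0.03] [ 0.39  0.67 -0.66  1.66  0.48  0.98  1.12]
-1 [0.5, 0.023, 0.03] [ 0.41  0.52 -0.63  1.89  0.4   0.86  1.14]
```

```bash
cat >> h.py <<'E'
from scipy.spatial.transform import Rotation as R
yaw=.02
cx,sx=np.cos(yaw),np.sin(yaw)
ORI=R.from_matrix(R.from_euler('z',yaw).as_matrix()@np.diag([1,-1,-1.])).as_rotvec()
ax=np.array([cx,sx,0])
def st(t=""):
    o=bot.get_obs();print(t,o["tool_pos"].round(4) if hasattr(o["tool_pos"],"round") else o["tool_pos"],np.round(o["wrist_force"],1),round(o["clock"],2),round(o["finger_gap"],3))
E
python3 - <<'E'
from h import *
bot.move_gripper(0.0)
p=np.array([.478,-.151,.15])
bot.move_pose(p,ORI); st("above")
p[2]=.031
print(bot.move_straight(p,velocity=.12,max_force=15)); st("down")
print(bot.move_straight(p+ax*.09,velocity=.04,max_force=14)); st("pushed")
im,d=bot.grab_frame("top"); cv2.imwrite("pics/t2.png",cv2.resize(im[140:250,190:350],(800,550),interpolation=2))
E
```

```text
above [ 0.4779 -0.1526  0.1502] [-0.2 -0.3  0.3] 3.11 -0.0
False
down [ 0.4788 -0.1512  0.0317] [ 0.7 -0.5  0.3] 4.25 0.0
True
pushed [ 0.5413 -0.1494  0.0298] [-0.  -0.1  0.4] 5.78 -0.0
```

View pics/t2.png

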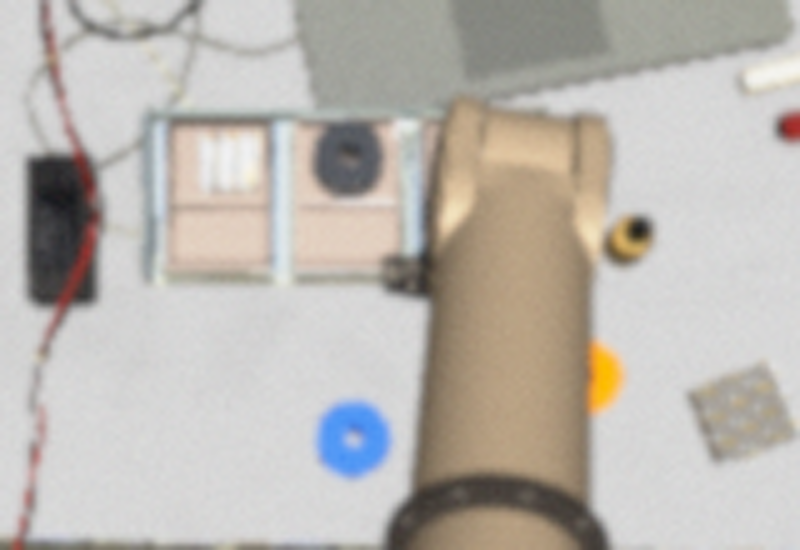

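The arm hides the tray, but contact stopped at the predicted home x. I press once more to be sure, then back off and look.

Run:
```python
from h import *
p=np.array(bot.get_obs()["tool_pos"]);
print(bot.move_straight(p+ax*.03,velocity=.03,max_force=20)); st("push2")
p=np.array(bot.get_obs()["tool_pos"])
bot.move_straight(p-ax*.03,velocity=.15); 
q=p-ax*.03;q[2]=.15; bot.move_straight(q,velocity=.25)
bot.move_pose([.50,.13,.15],ORI); st("clear")
im,d=bot.grab_frame("top"); cv2.imwrite("pics/t3.png",cv2.resize(im[140:250,190:350],(800,550),interpolation=2))
for l in("lip_prog","lip_sink","lip_spool"):
    for o in bot.tip_of(l,"top")[:2]: print(l,round(o["confidence"],2),np.round(o["location"],1),w("top",d,*o["location"],z=.045).round(3))
```

```text
True
push2 [ 0.5412 -0.1492  0.0278] [ 0.2  0.1 -0.4] 6.35 0.0
clear [0.5003 0.1277 0.1492] [ 1.   0.1 -0.9] 8.42 0.0
lip_prog 0.62 [194.8 288. ] [ 0.552 -0.167  0.045]
lip_sink 0.97 [192.8 234.1] [0.555 0.024 0.045]
lip_spool 0.81 [194.2 258.4] [ 0.552 -0.062  0.045]
```

View pics/t3.png

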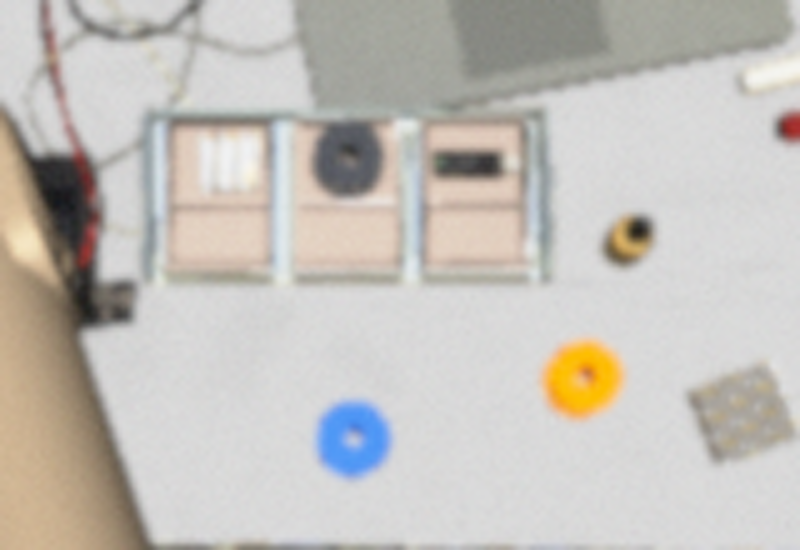

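The programmer tray is flush with its neighbours (lip px row ~195) and nothing else has moved. Next I hook the sink tray.

Run:
```python
from h import *
p=np.array([.579,.026,.13])
bot.move_pose(p,ORI); st("above")
p[2]=.031
if bot.move_straight(p,velocity=.1,max_force=10): st("hit on descent"); raise SystemExit
st("in")
print(bot.move_straight(p-ax*.11,velocity=.04,max_force=14)); st("pulled")
p=np.array(bot.get_obs()["tool_pos"])
print(bot.move_straight(p-ax*.03,velocity=.03,max_force=20)); st("pull2")
```

```text
above [0.5792 0.0245 0.1295] [-0.2 -0.   0.1] 9.21 -0.0
in [0.5798 0.0262 0.0318] [0.2 0.2 1.1] 10.35 -0.0
True
pulled [0.4984 0.0243 0.0317] [ 1.8 -0.   1.6] 12.24 0.0
True
pull2 [0.4985 0.0243 0.0326] [ 1.1 -1.   0.9] 12.72 -0.0
```

Stopped at x=.4984, against .4985 predicted for full travel. Now I back off the lip, lift and check.

Run:
```python
from h import *
p=np.array(bot.get_obs()["tool_pos"])+ax*.009
bot.move_straight(p,velocity=.05); st("off")
p[2]=.15; bot.move_straight(p,velocity=.15)
bot.move_pose([.42,.2,.2],ORI); st("clear")
im,d=bot.grab_frame("top"); cv2.imwrite("pics/t4.png",cv2.resize(im[140:250,190:350],(800,550),interpolation=2))
for l in("lip_prog","lip_sink","lip_spool"):
    for o in bot.tip_of(l,"top")[:2]: print(l,round(o["confidence"],2),w("top",d,*o["location"],z=.045).round(3))
```

```text
off [0.5074 0.0244 0.0322] [0.4 0.6 0.1] 13.05 0.0
clear [0.4206 0.198  0.1991] [ 0.5 -1.2  0.2] 14.81 0.0
lip_prog 0.87 [ 0.558 -0.163  0.045]
lip_prog 0.21 [0.484 0.033 0.045]
lip_sink 0.72 [0.49  0.02  0.045]
lip_sink 0.5 [0.562 0.128 0.045]
lip_spool 0.78 [ 0.55  -0.066  0.045]
```

View pics/t4.png

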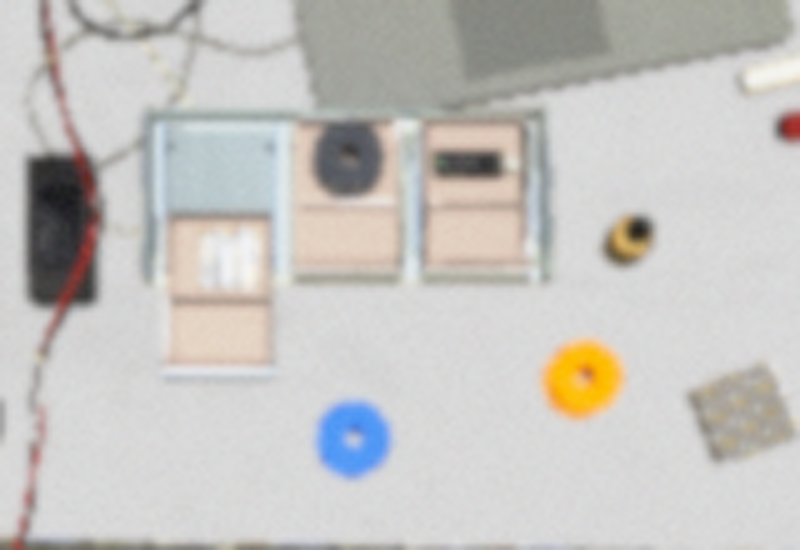

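The heat-sink tray is fully out (crop lip row ~372, was ~274), the other two are home, and everything else is in place.

```bash
python3 -c "
from plant import bot
print(bot.finish_job())"
```

```text
the job is handed in; nothing more can be done
None
```

I pushed the programmer tray fully home, then drew the heat-sink tray out to its stop; in the last picture the spool tray is still shut and the things beside the dock are where they were, and I handed the job in after about 15 s of the 38 s allowed.

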